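# Put the long baking roller on its spit and start the spit grill

## Task

The washed spit and two wooden baking rollers are drying on the sloping drainer. Pick the spit up by its handle, slide it through the bore of the longer roller up to the collar and lift the roller off with it, without the fingers touching either roller; lower the spit gently into a free pair of notches on the grill, handle towards the robot, with the roller over the heater, and let go. Then turn the switch on the grill's sloping panel fully clockwise to put the heat on, and leave the other things where they are.

Things in the scene. Friction and masses are not known exactly. Their poses are not given: they have to be found in the camera images.
- drainer: Fixed stainless drainer, 215 mm wide. Origin on the bench under the low end of its middle groove; x level, from low end to high end; z up. Three V grooves (y = -65, 0, 65 mm; 152 mm long, flanks 30 deg, bottom 140 mm up at x = 0) rise 28 deg along +x. At each low end two 5 mm pins, 20 mm apart, 14 mm above the groove bottom, stop the parts. Free space beyond it. Contents swap grooves.
- spit_grip (a point): Where to hold the spit: on its axis, in the dark wooden handle. x runs to the tip, z square to it and away from the drainer. From here along x: handle -58 to 22 mm, 22 wide (y), 26 high (z); 10 mm journal to 50; 24 mm collar to 58; 10 mm shaft to 196, tip at 208. 165 g, balance at x = 75. It starts in a groove, pitched 25 deg tip up, collar on the pins, handle overhanging the low end.
- spit_tip (a point): Pointed tip of the spit, on its axis, 208 mm ahead of spit_grip, same axes.
- long_roller_center (a point): Centre of the longer wooden baking roller, the one to use: a tube 100 mm long, 46 mm outside, bore 24 mm right through, about 80 g. x along the bore, up the slope at the start (28 deg); the low mouth of the bore is 50 mm from here along -x. It lies in a groove against the pins, its axis 27 mm from the groove bottom.
- short_roller_center (a point): Centre of the shorter wooden roller, a like tube 60 mm long, in another groove. To be left there.
- grill: Fixed open spit grill. Origin on the bench under its front plate; x across the trough, away from the robot, y left, z up. Upright plates, 5 mm thick, at x = 0 and 142 mm, each with V notches (24 mm wide, 12 deep, bottom 120 mm up) at y = -70, 0, 70 mm; the pair at 70 is taken. A spit lies level, tip to +x: journal in the front notch, collar and roller between the plates, shaft in the rear notch.
- place_mid (a point): Axis of a seated spit above the front plate in the free middle pair of notches (y = 0): 127 mm above the bench. Axes as the grill's. When the journal is centred on the plate, spit_grip is at x = -36 mm (-47 to -25 possible).
- place_end (a point): The same for the other free pair (y = -70 mm), next to the control box (y = -110 to -195 mm, up to 134 mm high).
- loaded_spit: A like spit with a roller, already in the pair of notches at y = 70 mm. Origin on its axis above the front plate. To be left alone.
- switch_grip (a point): Grip of the black rotary switch on the control box's panel, which slopes 35 deg and faces up and to the robot. z is its shaft, out of the panel (35 deg from vertical, leaning to the robot). A bar 40 mm long (its x, up the panel at off), 14 mm wide (y), its outer face 7 mm above this point, 32 mm deep to a 42 mm round flange. Turns with the switch.
- switch (a joint): Angle of the switch: 0 off, 1.05 rad (60 deg) fully on, growing clockwise as seen from outside the panel. Stays where left; takes about 0.08 N m.
- shaker: Bystander: upright metal sugar shaker, 64 mm across, 130 mm high; origin at the centre of its foot.
- bowl: Bystander: small steel bowl, 120 mm across, 55 mm high; origin at the centre of its foot.
Things that resemble listed ones, but are neither listed nor needed, are in the scene too. Leave any blue or purple look-alike of the part that bears long_roller_center alone.

How it is judged:
By the outcome, as a careful person would: the job done as asked, in the order asked, and still so for the second after the job is handed in, with the robot touching nothing.
It also fails if it takes over 72 s, if anything falls off the work surface, if the arm or the gripper's body presses on something with over 40 N, if the wrist force passes 120 N, or if a joint passes its speed limit or range.

## Robot

A 6-joint arm with a two-finger parallel gripper is mounted at the origin on the work surface. World frame = base frame: x ahead of the robot, y to its left, z up, the work surface at z = 0. Lengths are in mm, angles in rad, forces in N, time in s.
With the tool pointing down it reaches from about 275 to 1000 mm from the base axis. Payload 8.4 kg.
Tool frame: the origin (TCP) lies between the finger pads; the fingertips stand 22 mm ahead of it and the grasp point (between the pads) lies 3 mm ahead of it; z points along the fingers, y is the line along which they close (so a half turn about z gives the same grasp; the last joint's range is limited). The gripper opens to 85 mm and grips with 20 to 120 N. Pads are 22 mm wide; open, the fingers measure 114 mm over their backs; the gripper's body (76 mm by 85 mm) begins 54 mm behind the grasp point. The pads swing forward as they close: fully open they stand 13 mm farther back than shut.
Start: joints at [-1.267, 0.353, 1.633, -0, 1.155, -0.002], TCP at [188.159, -596.007, 253.281] pointing down, gripper open.
Joint ranges: [-2.63, 2.63], [-0.92, 2.1], [0.06, 2.66], [-1.3, 4.44], [0, 2.69], [-3.02, 3.02]. Speed limits (rad/s): [2.22, 2.22, 2.79, 3.14, 3.14, 3.14].

## Interface

Orientations are given as [roll, pitch, yaw] about the fixed x, y, z axes, in that order (R = Rz(yaw) Ry(pitch) Rx(roll)).
In Python, from rig import r, grab_frame gives the robot as it stands.
- The arm moves only by the shell command python3 -m inch 'ROWS' [FORCE]. ROWS is JSON, a list of rows, each a list of 7 numbers: the turn, a rotation vector about the tool's x, y, z as a fraction of full scale, then the shift along the tool's x, y, z as a fraction of full scale, then the closure, from 0 (fully open) to 1 (shut). In form: [[rx, ry, rz, dx, dy, dz, fingers], ...]. A call has 1 to 8 rows; each row shifts and turns the commanded pose from where the row before left it, along the tool's axes as they then stand; what a row does not reach is not made up. Full scale, the value 1, is 2.5 cm for a shift and pi rad for a turn. A row lasts 1/12 s, in which the tool goes at most 41.7 mm and 7.16 degrees, less where a joint would pass 70% of its speed; a pose out of reach is approached as far as the arm can. A call with a number of a shift or a turn outside -1 to 1 is refused whole. A call with a gripper value outside its range is refused whole. The fingers move at their own pace and stop on an object; FORCE is the grip in N (left out, the last holds). Time passes only in rows, so rows that do not move let the fingers close. It gives the time, the measured TCP pose, the force, the opening and the grip force at its end, in the units of the state.
- r.sense(): the state, without advancing time (a new reading comes with each control period).
- grab_frame(name): name is "scene" or "top" or "wrist"; returns a dict with "pixels" (400x640x3 uint8, red, green, blue), "z_map" (400x640 float32, mm along the optical axis (not along the pixel's ray), 0 where there is no reading), "vertical_fov" (degrees; the focal length in pixels is half the picture's height over the tangent of half this angle, whatever the lens; pixels are square), "cx", "cy" (the principal point, pixels), "cam_to_world" (4x4, takes a point from camera to world coordinates). Camera axes: x right, y down, z forward; pixel columns grow to the right and rows downward; lengths in mm; the calibration is good to about 2 mm. A picture is of the moment at which its call begins.
- r.sign_off(): hands the job in; it is judged then, once.
The state is a dict: "clock": time; "qpos": joint angles; "qvel": joint speeds; "joint_efforts": joint torques, N m; "eef_pos": TCP position; "tcp_rot": TCP orientation; "contact_force": force on the tool from outside, world axes, zero at the start; "wrist_torque": the same for the moment, N m; "opening": opening from 0.0 (shut) to 1.0 (fully open); "grasp_force": force on a finger pad.
Only numpy, scipy, OpenCV 4.12 (cv2) and the standard library are available. Lean on these libraries where they do the work, as an engineer would, in place of code of your own. Each camera call takes 0.05 s, during which the arm holds its last target. There are 200 camera calls.

## Working session

There is one attempt and no reset: what is moved stays moved. The work goes in short steps, Python scripts to look and compute and a shell command to move; the robot and the scene stay as the last step left them, time stands still between calls to the robot, and variables do not carry over. Pictures are saved under pics/ and viewed, at most 12 in all, crops included, and the job is handed in when it is done.

```bash
mkdir -p pics; ls; python3 - <<'E'
from rig import r, grab_frame
import cv2,numpy as np
for n in ("scene","top"):
    f=grab_frame(n); np.savez(f"pics/{n}0.npz",**f)
    cv2.imwrite(f"pics/{n}0.png",f["pixels"][:,:,::-1])
    print(n,f["vertical_fov"],f["cx"],f["cy"],np.round(f["cam_to_world"],3).tolist())
print(r.sense())
E
```

```text
pics
scene 52.341430783017756 318.75518737473146 196.04626249175521 [[0.168, 0.741, -0.651, 1375.768], [0.986, -0.12, 0.117, -132.289], [0.009, -0.661, -0.75, 1102.156], [0.0, 0.0, 0.0, 1.0]]
top 50.06597131386772 320.81918724957035 205.3091815378943 [[0.012, -0.989, 0.149, 360.505], [-1.0, -0.013, -0.001, 18.498], [0.003, -0.149, -0.989, 1352.117], [0.0, 0.0, 0.0, 1.0]]
{'clock': 0.1, 'qpos': array([-1.26740700e+00,  3.53589005e-01,  1.63405692e+00, -1.95822004e-05,
        1.15519084e+00, -2.38840148e-03]), 'qvel': array([ 0.00117589, -0.00134963,  0.00050517,  0.00202813,  0.0002123 ,
       -0.00053456]), 'joint_efforts': array([ 8.04498723e-04, -6.06355906e+01, -3.42820072e+01,  4.47702598e-05,
        4.03892001e-03,  1.96576877e-05]), 'eef_pos': array([ 188.02998105, -595.62993152,  252.63163286]), 'tcp_rot': array([-3.14034851e+00,  1.49338831e-05,  3.05785652e-01]), 'contact_force': array([-0.09740209, -0.27088577, -0.11827163]), 'wrist_torque': array([ 0.00116543, -0.02810607, -0.00333903]), 'grasp_force': 0.0, 'opening': 0.9996234163305016}
```

View pics/scene0.png

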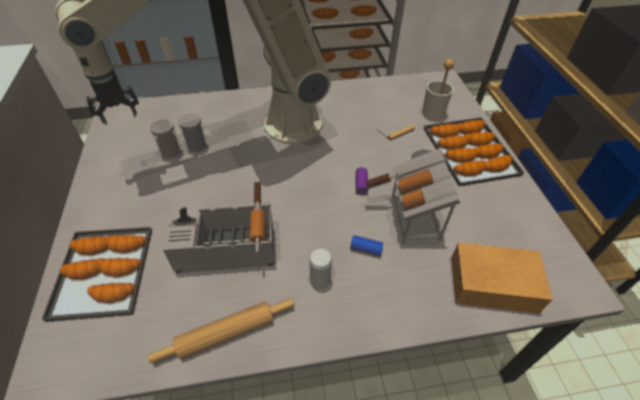

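View pics/top0.png

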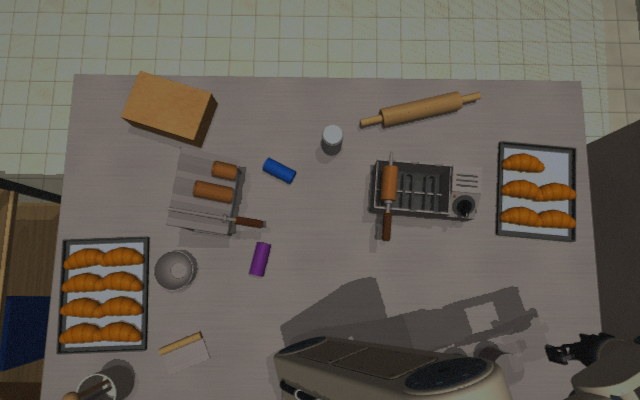

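The overview shows the drainer at top-view (205,195), low end to the right (-y). The spit lies in the groove nearest the robot, with its handle at (250,222). The long roller is in the middle groove (213,190) and the short one at (225,170). The grill is at (410,190), with its loaded spit at (388,200) and the switch at (464,207).

```bash
cat > h.py <<'E'
import numpy as np, cv2
from scipy.spatial.transform import Rotation as Ro
from rig import r, grab_frame
def cloud(f):
    z=f["z_map"]; H,W=z.shape; fo=H/2/np.tan(np.radians(f["vertical_fov"])/2)
    u,v=np.meshgrid(np.arange(W),np.arange(H))
    P=np.stack([(u-f["cx"])/fo*z,(v-f["cy"])/fo*z,z,np.ones_like(z)],-1)@np.array(f["cam_to_world"]).T
    P=P[...,:3]; P[z<=0]=np.nan; return P
def pix(f,p):
    T=np.linalg.inv(f["cam_to_world"]); H=f["z_map"].shape[0]; fo=H/2/np.tan(np.radians(f["vertical_fov"])/2)
    c=T[:3,:3]@p+T[:3,3]; return np.array([f["cx"]+fo*c[0]/c[2],f["cy"]+fo*c[1]/c[2]])
def hsv(f): return cv2.cvtColor(f["pixels"],cv2.COLOR_RGB2HSV)
def Rm(e): return Ro.from_euler("xyz",e).as_matrix()
E
python3 - <<'E'
from h import *
f=dict(np.load("pics/top0.npz")); P=cloud(f); h=hsv(f)
def blobs(mask,name):
    n,l,s,c=cv2.connectedComponentsWithStats(mask.astype(np.uint8))
    for i in range(1,n):
        if s[i,4]<60: continue
        Q=P[l==i]; Q=Q[~np.isnan(Q[:,0])]; 
        if len(Q)<20: continue
        m=np.median(Q,0); w,V=np.linalg.eigh(np.cov((Q-m).T)); d=V[:,2]; t=(Q-Q.mean(0))@d
        print(name,c[i].round(),s[i,4],m.round(),d.round(2),(np.percentile(t,98)-np.percentile(t,2)).round(),Q[:,2].min().round(),Q[:,2].max().round())
H,S,V=h[...,0],h[...,1],h[...,2]
print(h[191,213],h[222,252],h[222,388],h[230,387],h[190,389])
reg=np.zeros(H.shape,bool); reg[140:280,160:300]=1; reg[140:260,360:490]=1
blobs(reg&(H<16)&(S>110)&(V>95),"orange")
blobs(reg&(H<16)&(S>110)&(V<=95),"dark")
for u,v in [(464,207),(464,180),(440,190),(420,190),(420,165),(420,212),(205,205),(175,170),(240,185),(332,140)]: print(u,v,P[v,u].round(),h[v,u])
c=[cv2.resize(f["pixels"][130:255,150:290],None,fx=4,fy=4,interpolation=2),cv2.resize(f["pixels"][130:255,355:495],None,fx=4,fy=4,interpolation=2)]
cv2.imwrite("pics/c1.png",np.vstack([x[:300 if 0 else 500] for x in c])[:,:,::-1] if 0 else cv2.resize(np.hstack(c),(800,357))[:,:,::-1])
E
```

```text
[ 14 178 113] [ 12 169  59] [ 11 153  65] [ 10 167  64] [ 14 178 130]
orange [224. 170.] 225 [629. 283. 195.] [-0.16 -0.91 -0.39] 57.0 178.0 214.0
orange [390. 182.] 373 [ 613. -182.  140.] [-1.    0.09  0.  ] 94.0 130.0 147.0
orange [213. 191.] 357 [569. 310. 206.] [-0.13 -0.89 -0.44] 94.0 179.0 232.0
dark [225. 164.] 66 [648. 288. 188.] [-0.06  0.17  0.98] 163.0 5.0 208.0
dark [383. 183.] 127 [ 612. -163.  132.] [-1.    0.08  0.  ] 99.0 79.0 142.0
dark [221. 175.] 75 [614. 297. 190.] [-0.16  0.17  0.97] 133.0 3.0 209.0
dark [214. 185.] 108 [586. 309. 199.] [0.1  0.89 0.45] 100.0 134.0 228.0
dark [210. 197.] 142 [552. 320. 201.] [-0.14 -0.89 -0.44] 97.0 172.0 230.0
dark [387. 226.] 199 [ 486. -171.  139.] [-1.    0.08  0.02] 74.0 132.0 145.0
dark [249. 222.] 183 [494. 221. 136.] [-0.1  -0.9  -0.42] 74.0 114.0 153.0
464 207 [ 542. -392.  144.] [ 0 59 13]
464 180 [ 623. -398.  135.] [38 15 66]
440 190 [ 614. -359.   26.] [68 33 31]
420 190 [ 614. -296.   22.] [39 29 61]
420 165 [ 672. -277.  112.] [ 0 25 41]
420 212 [ 530. -271.  122.] [10 37 41]
205 205 [534. 337. 179.] [ 12  31 108]
175 170 [673. 488.   1.] [  8  24 117]
240 185 [627. 277.  -2.] [15 23 66]
332 140 [739. -14. 131.] [105  11 142]
```

View pics/c1.png

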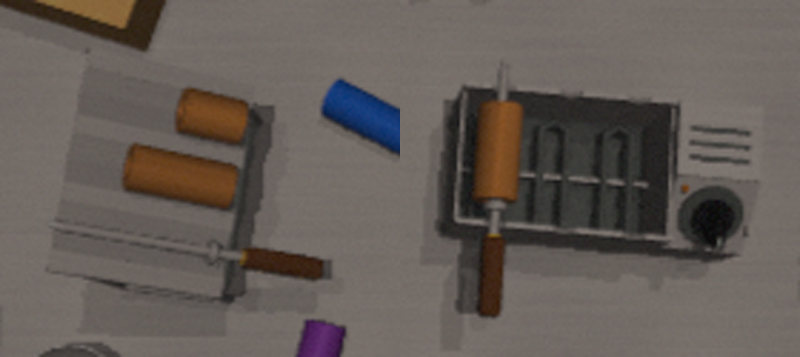

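The crop confirms it. The spit's collar is on the pins at full-view pixel (225,218), the middle groove holds the long roller, and the middle and end notch pairs are free. The switch bar points up-panel (off). Next I move the arm above the drainer for a closer look.

```bash

python3 -m inch '[[0,0,0,0.78,-0.99,-0.42,0],[0,0,0,0.78,-0.99,-0.42,0],[0,0,0,0.78,-0.99,-0.42,0],[0,0,0,0.78,-0.99,-0.42,0],[0,0,0,0.78,-0.99,-0.42,0],[0,0,0,0.78,-0.99,-0.42,0],[0,0,0,0.78,-0.99,-0.42,0],[0,0,0,0.78,-0.99,-0.42,0]]'
python3 -m inch '[[0,0,0,0.78,-0.99,-0.42,0],[0,0,0,0.78,-0.99,-0.42,0],[0,0,0,0.78,-0.99,-0.42,0],[0,0,0,0.78,-0.99,-0.42,0],[0,0,0,0.78,-0.99,-0.42,0],[0,0,0,0.78,-0.99,-0.42,0],[0,0,0,0.78,-0.99,0,0],[0,0,0,0.78,-0.99,0,0]]'
python3 -m inch '[[0,0,0,0.78,-0.99,0,0],[0,0,0,0.78,-0.99,0,0],[0,0,0,0.78,-0.99,0,0],[0,0,0,0.78,-0.99,0,0],[0,0,0,0.78,-0.99,0,0],[0,0,0,0.78,-0.99,0,0],[0,0,0,0.78,-0.99,0,0],[0,0,0,0.78,-0.99,0,0]]'
python3 -m inch '[[0,0,0,0.78,-0.99,0,0],[0,0,0,0.78,-0.99,0,0],[0,0,0,0.78,-0.99,0,0],[0,0,-0.039,0,0,0,0],[0,0,-0.039,0,0,0,0],[0,0,-0.039,0,0,0,0],[0,0,-0.039,0,0,0,0],[0,0,-0.039,0,0,0,0]]'
python3 -m inch '[[0,0,-0.039,0,0,0,0],[0,0,-0.039,0,0,0,0],[0,0,-0.039,0,0,0,0],[0,0,-0.039,0,0,0,0],[0,0,0,0,0,0,0]]'
python3 - <<'E'
from h import *
f=grab_frame("wrist"); np.savez("pics/w1.npz",**f); cv2.imwrite("pics/w1.png",f["pixels"][:,:,::-1])
s=r.sense(); print(s["clock"],s["eef_pos"],s["tcp_rot"],np.round(f["cam_to_world"],2).tolist())
E
```

```text
clock: 0.77
eef_pos: [277.4, -358.6, 337.5]
tcp_rot: [-3.141, 0.0, 0.305]
contact_force: [0.7, -0.3, -0.2]
opening: 0.997
grasp_force: 0.0
clock: 1.43
eef_pos: [366.7, -123.0, 400.9]
tcp_rot: [3.141, -0.001, 0.306]
contact_force: [1.1, 0.3, 0.5]
opening: 1.001
grasp_force: 0.0
clock: 2.1
eef_pos: [455.7, 113.0, 400.1]
tcp_rot: [3.142, 0.0, 0.306]
contact_force: [-0.0, -0.6, -0.6]
opening: 0.999
grasp_force: 0.0
clock: 2.77
eef_pos: [488.8, 199.8, 399.8]
tcp_rot: [-3.141, 0.001, 0.925]
contact_force: [0.2, -0.4, -0.3]
opening: 0.998
grasp_force: 0.0
clock: 3.18
eef_pos: [488.9, 199.7, 399.9]
tcp_rot: [-3.141, 0.0, 1.414]
contact_force: [-0.6, 0.6, 0.3]
opening: 1.0
grasp_force: 0.0
3.2333 [488.86898697 199.68832992 399.96466604] [-3.14098182e+00  3.53610594e-04  1.40648714e+00] [[0.99, -0.15, -0.05, 501.35], [-0.16, -0.94, -0.3, 275.5], [-0.0, 0.3, -0.95, 519.77], [0.0, 0.0, 0.0, 1.0]]
```

View pics/w1.png

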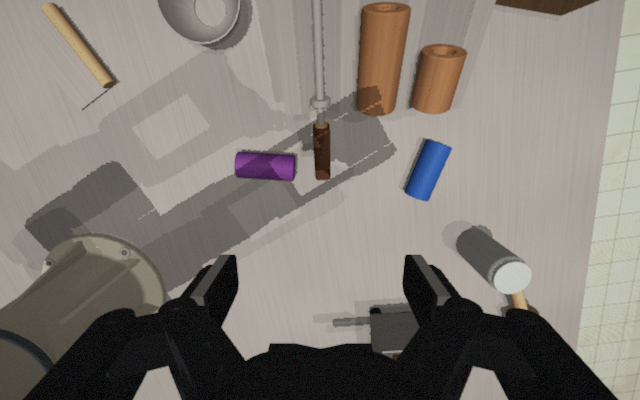

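The wrist view shows the spit handle at (322,150), its collar at (320,103), and the long roller's low mouth at (378,108). The short roller is at (437,80). Next I fit the axes.

```bash
cat > fit.py <<'E'
from h import *
from scipy.optimize import least_squares
def roller(f,mask,x0,rad=23):
    Q=cloud(f)[mask]; Q=Q[~np.isnan(Q[:,0])]
    Q=Q[np.linalg.norm(Q-x0[:3],axis=1)<75]
    c0=Q.mean(0)
    def res(p):
        d=np.array([np.cos(p[3])*np.cos(p[4]),np.sin(p[3])*np.cos(p[4]),np.sin(p[4])]); v=Q-c0-p[:3]; v=v-np.outer(v@d,d)
        return np.append(np.linalg.norm(v,axis=1)-rad, p[:3]@d*5)
    s=least_squares(res,[0,0,-15,x0[3],x0[4]],loss="soft_l1",f_scale=2); p=s.x
    d=np.array([np.cos(p[3])*np.cos(p[4]),np.sin(p[3])*np.cos(p[4]),np.sin(p[4])]); c=c0+p[:3]
    t=(Q-c)@d; lo,hi=np.percentile(t,[1,99]); return c+d*lo,c+d*hi,d,hi-lo,np.abs(s.fun).mean(),p[3:]
E
python3 - <<'E'
from fit import *
f=dict(np.load("pics/w1.npz")); P=cloud(f); h=hsv(f); H,S,V=h[...,0],h[...,1],h[...,2]
m=(H<18)&(S>100)
def comp(m,u,v):
    n,l=cv2.connectedComponents(m.astype(np.uint8)); return cv2.erode((l==l[v,u]).astype(np.uint8),np.ones((3,3)))>0
ml=comp(m,380,60); ms=comp(m,440,85); mh=comp(m,322,150)
for n,mm,c in(("long",ml,(569,310,190)),("short",ms,(629,283,180))):
    lo,hi,d,L,e,a=roller(f,mm,np.array([*c,1.41,.49])); print(n,mm.sum(),lo.round(1),hi.round(1),(.5*(lo+hi)).round(1),np.degrees(a).round(1),L.round(1),e.round(2))
Q=P[mh];Q=Q[~np.isnan(Q[:,0])];c=Q.mean(0)
print("handle",mh.sum(),c.round(1),Q.min(0).round(),Q.max(0).round())
v,u=np.where(mh);
for vv in range(v.min(),v.max()+1,8):
    uu=u[v==vv]; uc=int(round(uu.mean())); print(vv,uu.min(),uu.max(),P[vv,uc].round(1))
for u,v in[(320,103),(320,99),(320,90),(319,70),(319,50),(318,20),(318,5)]: print(u,v,P[v,u-2:u+3,:].round(1).tolist())
E
```

```text
long 4435 [567.5 277.6 165.2] [577.4 360.7 210. ] [572.5 319.2 187.6] [83.2 28.1] 94.9 1.08
short 2550 [632.1 269.2 164.8] [637.8 318.  191.6] [635.  293.6 178.2] [83.4 28.6] 55.9 1.74
handle 606 [495.6 226.5 138.3] [484. 189. 120.] [507. 260. 152.]
128 315 327 [502.2 258.2 148. ]
136 315 327 [498.2 248.9 149.3]
144 315 327 [496.6 238.7 145.2]
152 316 328 [496.2 227.5 139.2]
160 316 327 [494.5 216.3 134.4]
168 317 327 [492.7 204.5 128.9]
176 317 327 [490.8 192.  122.6]
320 103 [[500.7, 288.0, 166.0], [501.8, 287.8, 166.1], [503.0, 287.6, 166.8], [504.1, 287.5, 166.4], [505.3, 287.4, 163.1]]
320 99 [[501.4, 292.6, 160.4], [502.5, 292.5, 159.8], [503.7, 292.2, 161.1], [504.9, 292.1, 159.9], [506.1, 291.9, 159.8]]
320 90 [[502.9, 302.1, 165.0], [504.1, 302.0, 164.5], [505.2, 301.8, 165.1], [506.3, 301.6, 165.1], [507.5, 301.4, 164.8]]
319 70 [[505.0, 322.2, 173.3], [506.1, 321.8, 174.4], [507.3, 322.0, 172.0], [508.3, 321.6, 174.0], [509.4, 321.4, 173.5]]
319 50 [[508.0, 340.2, 182.2], [509.1, 339.9, 182.9], [510.2, 340.0, 181.3], [511.1, 339.4, 183.9], [512.2, 339.6, 181.8]]
318 20 [[511.1, 364.6, 193.9], [512.1, 364.6, 193.5], [513.1, 364.5, 193.3], [514.1, 364.6, 192.1], [515.0, 364.0, 193.8]]
318 5 [[513.0, 375.8, 198.9], [513.9, 375.8, 198.2], [514.8, 375.2, 199.7], [515.9, 376.0, 196.8], [516.8, 375.4, 198.2]]
```

```bash
cat > plan.py <<'E'
from h import *
def frame(yaw,pitch):  # tool x along axis with yaw, pitch-up (deg); tool z = -normal
    y,p=np.radians([yaw,pitch]); d=np.array([np.cos(y)*np.cos(p),np.sin(y)*np.cos(p),np.sin(p)])
    n=np.array([-np.cos(y)*np.sin(p),-np.sin(y)*np.sin(p),np.cos(p)]); return np.c_[d,np.cross(-n,d),-n]
def delta(Rt,pt):
    """rotation first (tool units), then shift in the target frame (units of 25 mm); pt is the grasp point"""
    s=r.sense(); R=Rm(s["tcp_rot"]); w=Ro.from_matrix(R.T@Rt).as_rotvec()/np.pi
    d=Rt.T@(pt-3*Rt[:,2]-s["eef_pos"])/25; print("t",s["clock"].round(2),"rot",w.round(4),"rows>=",(np.linalg.norm(w)/.039).round(1),"shift",d.round(3),"F",s["contact_force"].round(1)); return w,d
E
python3 - <<'E'
from plan import *
R=frame(83,25); g=np.array([498.1,244.2,132.5])
delta(R,g); delta(R,g-80*R[:,2])
E
```

```text
Traceback (most recent call last):
  File "plan.py", line 8, in delta
    d=Rt.T@(pt-3*Rt[:,2]-s["eef_pos"])/25; print("t",s["clock"].round(2),"rot",w.round(4),"rows>=",(np.linalg.norm(w)/.039).round(1),"shift",d.round(3),"F",s["contact_force"].round(1)); return w,d
                                                     ^^^^^^^^^^^^^^^^
AttributeError: 'float' object has no attribute 'round'
```

```bash
sed -i 's/s\["clock"\].round(2)/round(s["clock"],2)/' plan.py
python3 - <<'E'
from plan import *
R=frame(83,25); g=np.array([498.1,244.2,132.5])
delta(R,g); delta(R,g-80*R[:,2])
E
```

```text
t 3.23 rot [ 0.0027  0.139  -0.0132] rows>= 3.6 shift [-2.879  0.15  10.342] F [ 0.4 -0.1  0.1]
t 3.23 rot [ 0.0027  0.139  -0.0132] rows>= 3.6 shift [-2.879  0.15   7.142] F [ 0.4 -0.1  0.1]
```

```bash

python3 -m inch '[[0.0007,0.0348,-0.0033,0,0,0,0],[0.0007,0.0348,-0.0033,0,0,0,0],[0.0007,0.0348,-0.0033,0,0,0,0],[0.0007,0.0348,-0.0033,0,0,0,0]]'
python3 -m inch '[[0,0,0,-0.36,0.019,0.893,0],[0,0,0,-0.36,0.019,0.893,0],[0,0,0,-0.36,0.019,0.893,0],[0,0,0,-0.36,0.019,0.893,0],[0,0,0,-0.36,0.019,0.893,0],[0,0,0,-0.36,0.019,0.893,0],[0,0,0,-0.36,0.019,0.893,0],[0,0,0,-0.36,0.019,0.893,0]]'
python3 -m inch '[[0,0,0,0,0,0,0],[0,0,0,0,0,0,0]]'
python3 - <<'E'
from plan import *
R=frame(83,25); g=np.array([498.1,244.2,132.5])
delta(R,g)
f=grab_frame("wrist"); np.savez("pics/w2.npz",**f); cv2.imwrite("pics/w2.png",f["pixels"][:,:,::-1])
h=hsv(f); H,S,V=h[...,0],h[...,1],h[...,2]; P=cloud(f)
for p in [g+13*-R[:,2],g,g+54*R[:,0],g+200*R[:,0]]: print(pix(f,p).round())
E
```

```text
clock: 3.57
eef_pos: [489.4, 200.0, 401.2]
tcp_rot: [3.14, -0.443, 1.447]
contact_force: [-0.5, -0.2, -0.6]
opening: 1.003
grasp_force: 0.0
clock: 4.23
eef_pos: [494.1, 209.5, 206.9]
tcp_rot: [-3.14, -0.437, 1.445]
contact_force: [0.5, -0.9, 0.8]
opening: 0.997
grasp_force: 0.0
clock: 4.4
eef_pos: [493.4, 209.6, 207.3]
tcp_rot: [-3.137, -0.437, 1.446]
contact_force: [-0.4, -0.3, 0.6]
opening: 1.004
grasp_force: 0.0
t 4.4 rot [-0.001  -0.0001 -0.0007] rows>= 0.0 shift [2.000e-03 1.800e-02 3.182e+00] F [-0.4 -0.3  0.6]
[320. 226.]
[320. 220.]
[320. 148.]
[ 320. -122.]
```

View pics/w2.png

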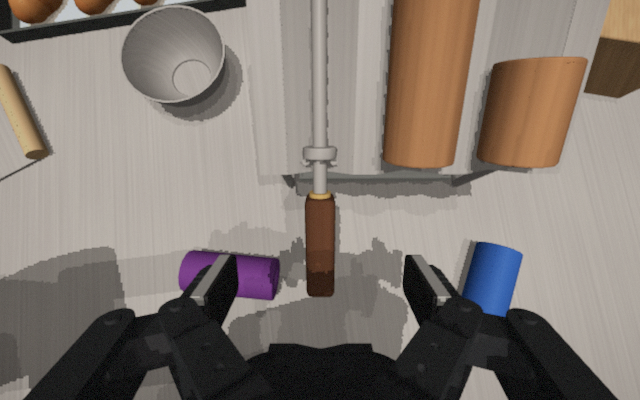

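The spit is centred at column 320, with its collar at row 153 and the handle spanning rows 195–297. The prediction matches, so I descend and grip, and refine the roller's axis from this same frame.

```bash

python3 -m inch '[[0,0,0,0,0.005,0.8,0],[0,0,0,0,0.005,0.8,0],[0,0,0,0,0.005,0.8,0],[0,0,0,0,0,0.6,0],[0,0,0,0,0,0.18,0],[0,0,0,0,0,0,1],[0,0,0,0,0,0,1],[0,0,0,0,0,0,1]]' 70
python3 -m inch '[[0,0,0,0,0,0,1],[0,0,0,0,0,0,1],[0,0,0,0,0,0,1],[0,0,0,0,0,0,1],[0,0,0,0,0,0,1]]' 70
python3 - <<'E'
from fit import *; from plan import *
R=frame(83,25); g=np.array([498.1,244.2,132.5]); delta(R,g)
f=dict(np.load("pics/w2.npz")); h=hsv(f); H,S,V=h[...,0],h[...,1],h[...,2]
n,l=cv2.connectedComponents(((H<18)&(S>100)).astype(np.uint8)); m=cv2.erode((l==l[100,425]).astype(np.uint8),np.ones((3,3)))>0
lo,hi,d,L,e,a=roller(f,m,np.array([572,319,188,1.45,.49])); print(lo.round(1),hi.round(1),np.degrees(a).round(1),L.round(1),e.round(2))
P=cloud(f); m2=(l==l[100,425]); v,u=np.where(m2); print("mouth row",v.max(), P[v.max()-1,425].round(1))
for vv in range(155,168): print(vv,P[vv,425].round(1),P[vv,445].round(1),h[vv,425])
E
```

```text
clock: 5.12
eef_pos: [499.5, 243.0, 137.5]
tcp_rot: [3.139, -0.438, 1.451]
contact_force: [-0.1, 0.4, 0.2]
opening: 0.605
grasp_force: 0.0
clock: 5.53
eef_pos: [498.6, 242.9, 136.7]
tcp_rot: [3.141, -0.438, 1.451]
contact_force: [-3.1, -3.5, 6.8]
opening: 0.248
grasp_force: 68.8
t 5.53 rot [-0.0001 -0.0005  0.0007] rows>= 0.0 shift [-0.026 -0.025  0.053] F [-3.1 -3.5  6.8]
[567.1 275.5 164. ] [575.8 348.3 203.2] [83.2 28.1] 83.2 0.48
mouth row 167 [563.8 264.6 182.3]
155 [563.5 270.4 185.8] [575.1 268.9 186.1] [ 13 131 173]
156 [563.  269.6 186.7] [575.3 268.5 185.3] [ 13 131 173]
157 [563.1 269.1 186.2] [575.4 268.  185. ] [ 14 133 173]
158 [562.9 268.4 186.6] [575.8 267.6 183.9] [ 14 133 173]
159 [563.1 268.  185.8] [575.2 266.8 184.9] [ 14 136 173]
160 [563.2 267.5 185.4] [575.9 266.6 183.1] [ 13 131 173]
161 [563.4 267.1 184.6] [575.8 266.  183.1] [ 13 131 173]
162 [563.4 266.6 184.3] [576.5 265.8 181.5] [ 13 131 173]
163 [562.7 265.7 185.7] [576.5 265.2 181.2] [ 14 131 173]
164 [562.8 265.2 185.2] [576.5 264.7 180.9] [ 14 130 174]
165 [562.7 264.6 185.2] [575.7 263.7 182.4] [ 14 134 173]
166 [563.8 264.6 182.3] [576.6 263.6 180.3] [ 13 131 169]
167 [563.4 263.8 183.1] [576.4 262.9 180.5] [ 13 132 153]
```

```bash

python3 -m inch '[[0,0,0,0,0,-0.2,1],[0,0,0,0,0,-0.4,1],[0,0,0,0,0,-0.5,1],[0,0,0,0,0,-0.5,1],[0,0,0,-0.4,0,-0.2,1],[0,0,0,-0.8,0,0,1],[0,0,0,-0.8,0,0,1],[0,0,0,-0.8,0,0,1]]' 110
python3 -m inch '[[0,0,0,-0.8,0,0,1],[0,0,0,-0.8,0,0,1],[0,0,0,-0.8,0,0,1],[0,0,0,-0.8,0,0,1],[0,0,0,-0.6,0,0,1],[0,0,0,-0.2,0,0,1],[0,0,0,0,0,0,1],[0,0,0,0,0,0,1]]'
python3 - <<'E'
from plan import *
f=dict(np.load("pics/top0.npz")); P=cloud(f); h=hsv(f)
for a,b in((100,130),(131,160)):
    m=(h[...,0]>a)&(h[...,0]<b)&(h[...,1]>120); m[:, :230]=0; m[:,320:]=0
    Q=P[m]; Q=Q[np.isfinite(Q[:,0])]; print(len(Q),np.percentile(Q,[2,98],axis=0).round())
f=grab_frame("wrist"); np.savez("pics/w3.npz",**f); cv2.imwrite("pics/w3.png",f["pixels"][:,:,::-1])
s=r.sense(); R=Rm(s["tcp_rot"]); t=s["eef_pos"]
for x in (54,100,150,196,208): print(x,pix(f,t+R@[x-.65,0,4.3]).round(1))
M=np.array([566.9,274.9,163.4]); Rt=frame(83.2,28.1); g=M-222*Rt[:,0]; delta(Rt, g+Rt@[.65,0,-1.3])
E
```

```text
clock: 6.2
eef_pos: [488.7, 159.7, 147.5]
tcp_rot: [3.139, -0.437, 1.452]
contact_force: [0.1, -0.8, -1.9]
opening: 0.238
grasp_force: 107.4
clock: 6.87
eef_pos: [478.0, 71.0, 105.1]
tcp_rot: [3.141, -0.438, 1.45]
contact_force: [0.7, -0.4, -2.3]
opening: 0.239
grasp_force: 107.4
435 [[635. 104.  16.]
 [702. 196.  48.]]
445 [[345. 176.  26.]
 [436. 225.  49.]]
54 [319.1 168.1]
100 [318.9  51.8]
150 [ 318.7 -112.1]
196 [ 318.4 -314.9]
208 [ 318.3 -379.4]
t 6.92 rot [ 0.0005  0.0168 -0.0004] rows>= 0.4 shift [-0.257  2.562  1.781] F [-0.4 -0.3 -2. ]
```

View pics/w3.png

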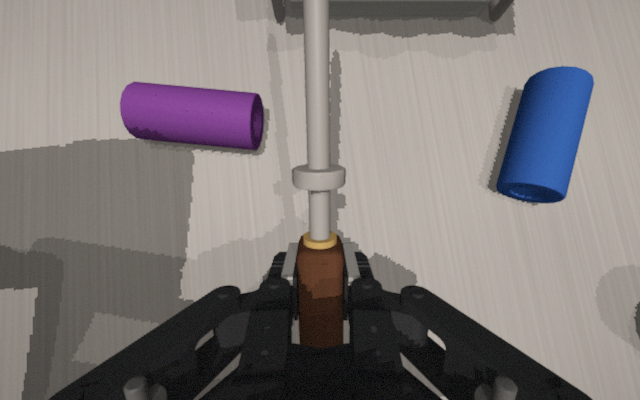

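```bash

python3 - <<'E'
from plan import *
f=dict(np.load("pics/w3.npz")); P=cloud(f); s=r.sense(); R=Rm(s["tcp_rot"]); t=s["eef_pos"]
for v in list(range(5,160,25))+[172,177,182,188,200,215,255,275]:
    q=(P[v,300:340]-t)@R; k=np.isfinite(q[:,0])&(q[:,2]<25); q=q[k]; 
    if len(q): print(v,np.median(q,0).round(1), q[:,1].min().round(1),q[:,1].max().round(1),"top z",np.percentile(q[:,2],15).round(1))
E
```

```text
5 [114.1  -1.    0.9] -6.0 3.8 top z 0.1
30 [106.   -0.9   0.7] -5.7 3.9 top z -0.6
55 [97.7 -0.7  1.3] -5.5 4.0 top z -0.4
80 [88.8 -0.7  1.1] -5.7 4.0 top z 0.2
105 [79.5 -0.6  0.6] -5.3 4.1 top z 0.0
130 [69.8 -0.4  1.3] -5.0 4.2 top z -0.1
155 [59.5 -0.2  1.1] -4.7 4.3 top z 0.4
172 [53.3  0.2 -4.6] -7.8 8.3 top z -5.8
177 [51.5  0.2 -5.7] -7.9 8.4 top z -6.6
182 [49.4  0.  -5.7] -8.0 8.5 top z -6.3
188 [46.9  0.2 -5.9] -8.1 8.5 top z -6.7
200 [39.7  0.2  0.9] -4.6 5.0 top z 0.6
215 [32.5 -0.   1.3] -4.7 5.0 top z 0.3
255 [16.3 -0.  -6.1] -8.5 8.4 top z -6.7
275 [ 7.   0.2 -7.5] -8.7 9.0 top z -8.1
```

```bash
cat >> plan.py <<'E'
SP=np.array([-3.,0,5]); YW=0.0128
def spit(yaw,pitch,g,show=True):
    Rt=frame(yaw,pitch)@Ro.from_rotvec([0,0,YW]).as_matrix(); return delta(Rt,g-Rt@SP+3*Rt[:,2])
M=np.array([566.9,274.9,163.4]); DA=frame(83.2,28.1)
E
python3 - <<'E'
from plan import *
spit(83.2,28.1,M-220*DA[:,0])
E
```

```text
t 6.92 rot [0.0006 0.0168 0.0037] rows>= 0.4 shift [-0.05   2.565  1.753] F [-0.4 -0.3 -2. ]
```

```bash

python3 -m inch '[[0.0006,0.0168,0.0037,0,0,0,1],[0,0,0,-0.05,0.8,0,1],[0,0,0,0,0.8,0,1],[0,0,0,0,0.7,0.4,1],[0,0,0,0,0.26,0.6,1],[0,0,0,0,0,0.55,1],[0,0,0,0,0,0.2,1],[0,0,0,0,0,0,1]]'
python3 -m inch '[[0,0,0,0,0,0,1],[0,0,0,0,0,0,1]]'
python3 - <<'E'
from plan import *
spit(83.2,28.1,M-220*DA[:,0])
f=grab_frame("scene"); np.savez("pics/s2.npz",**f)
s=r.sense(); R=Rm(s["tcp_rot"]); t=s["eef_pos"]
tip=t+R@[205,-2.6,5]; print("tip",tip, pix(f,tip),pix(f,M))
f2=grab_frame("top"); print(pix(f2,tip),pix(f2,M))
def crop(f,c,k): u,v=c.astype(int); return cv2.resize(f["pixels"][v-40:v+40,u-50:u+50],None,fx=k,fy=k,interpolation=2)
cv2.imwrite("pics/c2.png",np.hstack([crop(f,pix(f,tip),4),crop(f2,pix(f2,tip),4)])[:,:,::-1])
E
```

```text
clock: 7.58
eef_pos: [541.7, 83.6, 64.0]
tcp_rot: [-3.131, -0.49, 1.438]
contact_force: [-0.6, -0.3, -1.1]
opening: 0.239
grasp_force: 107.5
clock: 7.75
eef_pos: [543.2, 82.4, 65.6]
tcp_rot: [-3.134, -0.49, 1.438]
contact_force: [-0.3, -0.8, -1.5]
opening: 0.237
grasp_force: 107.5
t 7.75 rot [-0.0002  0.0001  0.0001] rows>= 0.0 shift [0.006 0.033 0.003] F [-0.3 -0.8 -1.5]
tip [565.13322072 264.20595995 157.83774486] [396.96686788 188.51416547] [400.68172799 187.32732173]
[233.40981193 195.41331582] [229.24569278 194.40726775]
```

View pics/c2.png

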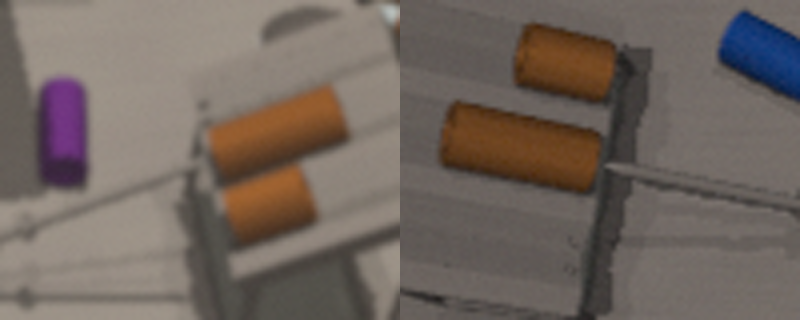

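The tip stands at the roller's mouth and is on axis in both views (scene crop (195,165) vs mouth (214,154), top crop (606,166) vs (598,162)). I insert slowly while watching force.

```bash

python3 -m inch '[[0,0,0,0.3,0.03,-0.04,1],[0,0,0,0.4,0,0,1],[0,0,0,0.4,0,0,1],[0,0,0,0.4,0,0,1],[0,0,0,0.4,0,0,1],[0,0,0,0.1,0,0,1],[0,0,0,0,0,0,1]]'
python3 - <<'E'
from plan import *
f=dict(np.load("pics/w3.npz"))
spit(83.2,28.1,M-170*DA[:,0])
spit(83.2,28.1,M-60*DA[:,0])
E
```

```text
clock: 8.43
eef_pos: [550.3, 126.5, 90.2]
tcp_rot: [-3.135, -0.49, 1.44]
contact_force: [0.6, 0.1, -1.4]
opening: 0.24
grasp_force: 107.5
t 8.43 rot [-0.0001  0.      0.0006] rows>= 0.0 shift [-0.032 -0.043  0.031] F [ 0.6  0.1 -1.4]
t 8.43 rot [-0.0001  0.      0.0006] rows>= 0.0 shift [ 4.368 -0.099  0.031] F [ 0.6  0.1 -1.4]
```

```bash

python3 -m inch '[[0,0,0,0.5,-0.012,0,1],[0,0,0,0.6,-0.012,0,1],[0,0,0,0.6,-0.012,0,1],[0,0,0,0.6,-0.012,0,1],[0,0,0,0.6,-0.012,0,1],[0,0,0,0.6,-0.012,0,1],[0,0,0,0.4,-0.012,0,1],[0,0,0,0.2,0,0,1]]'
python3 -m inch '[[0,0,0,0.15,0,0,1],[0,0,0,0.1,0,0,1],[0,0,0,0,0,0,1]]'
python3 - <<'E'
from plan import *
spit(83.2,28.1,M-58*DA[:,0])
f=grab_frame("wrist"); np.savez("pics/w4.npz",**f); cv2.imwrite("pics/w4.png",f["pixels"][:,:,::-1])
E
```

```text
clock: 9.1
eef_pos: [560.2, 216.2, 138.3]
tcp_rot: [-3.135, -0.49, 1.439]
contact_force: [0.2, 0.3, -2.2]
opening: 0.241
grasp_force: 107.5
clock: 9.35
eef_pos: [560.7, 220.7, 140.6]
tcp_rot: [-3.134, -0.49, 1.438]
contact_force: [-0.2, -0.2, -1.9]
opening: 0.239
grasp_force: 107.5
t 9.35 rot [-0.0002  0.0001 -0.    ] rows>= 0.0 shift [ 0.152 -0.012  0.023] F [-0.2 -0.2 -1.9]
```

View pics/w4.png

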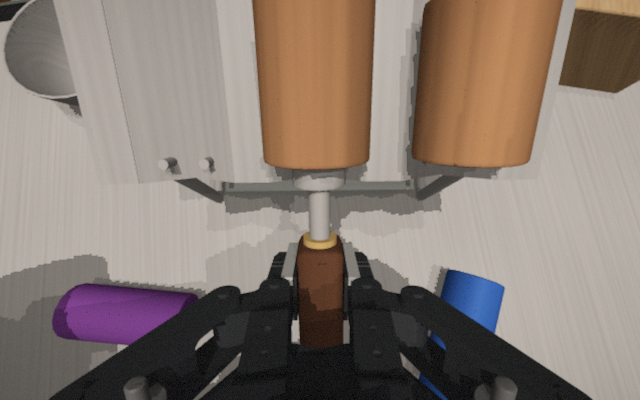

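The shaft is through the bore, and the collar (320,177) is just short of the mouth rim (316,163). I close the gap and lift.

```bash

python3 -m inch '[[0,0,0,0.08,0,0,1],[0,0,0,0,0,-0.1,1],[0,0,0,0,0,-0.15,1],[0,0,0,0,0,-0.2,1],[0,0,0,0,0,-0.3,1],[0,0,0,0,0,-0.4,1],[0,0,0,0,0,-0.5,1],[0,0,0,0,0,-0.5,1]]'
python3 -m inch '[[0,0,0,0,0,-0.5,1],[0,0,0,0,0,-0.6,1],[0,0,0,0,0,-0.6,1],[0,0,0,0,0,-0.4,1],[0,0,0,0,0,0,1],[0,0,0,0,0,0,1]]'
python3 - <<'E'
from plan import *
f=grab_frame("wrist"); np.savez("pics/w5.npz",**f)
P=cloud(f); s=r.sense(); R=Rm(s["tcp_rot"]); t=s["eef_pos"]; h=hsv(f)
q=(P-t)@R; near=(q[...,2]<45)&(q[...,0]>25)&(np.abs(q[...,1])<40); rol=near&(h[...,0]<18)&(h[...,1]>100)
Q=q[rol]; Q=Q[Q[:,0]>45]; print("roller",len(Q),np.percentile(Q,[2,50,98],axis=0).round(1)); print(s["wrist_torque"],s["contact_force"])
for v in (170,177,182,188): 
    a=q[v,300:340]; a=a[a[:,2]<25]; print(v,np.median(a,0).round(1) if len(a) else None)
E
```

```text
clock: 10.07
eef_pos: [558.0, 196.7, 190.4]
tcp_rot: [-3.134, -0.49, 1.438]
contact_force: [1.2, -0.0, -2.1]
opening: 0.24
grasp_force: 107.4
clock: 10.57
eef_pos: [555.5, 172.5, 236.2]
tcp_rot: [-3.136, -0.49, 1.438]
contact_force: [0.0, -0.0, -1.7]
opening: 0.241
grasp_force: 107.5
roller 18152 [[ 56.4 -21.3 -12. ]
 [ 88.   -0.7  -9. ]
 [112.9  19.3   3. ]]
[-0.57206235  0.02440813  0.00785983] [-0.36280852 -0.93726359 -2.05759888]
170 [ 55.7   0.9 -10.4]
177 [52.1  0.7 -6.4]
182 [49.9  0.7 -6.1]
188 [47.4  0.7 -6.3]
```

```bash

python3 - <<'E'
from fit import *
f=dict(np.load("pics/top0.npz")); P=cloud(f); h=hsv(f); H,S,V=h[...,0],h[...,1],h[...,2]
fo=200/np.tan(np.radians(f["vertical_fov"])/2)
def ray(u,v,z):
    T=f["cam_to_world"]; d=T[:3,:3]@[(u-f["cx"])/fo,(v-f["cy"])/fo,1]; o=T[:3,3]; return (o+d*(z-o[2])/d[2]).round(1)
for u,v in((376,208.8),(449.5,214),(377,160.8),(452.3,166)): print("plate",u,v,ray(u,v,132))
m=(H<18)&(S>110); m[:, :370]=0;m[:,405:]=0; m[:150]=0;m[250:]=0
lo,hi,d,L,e,a=roller(f,m&(np.indices(H.shape)[0]<205),np.array([613,-178,120,-.08,0])); print("loaded",lo.round(1),hi.round(1),np.degrees(a).round(1),L,e)
Q=P[m&(np.indices(H.shape)[0]>207)&(P[...,2]>100)]; vx,vy,x0,y0=cv2.fitLine(Q[:,:2].astype(np.float32),cv2.DIST_HUBER,0,.01,.01).ravel()
print("handle",np.degrees(np.arctan2(vy,vx)),x0,y0,Q.min(0),Q.max(0))
# rim points: high, grey, in grill region
g=(P[...,2]>118)&(P[...,2]<140)&(S<80); 
for u in (405,412,430,437,444):
    vv=[v for v in range(150,225) if g[v,u]]; print(u,[(v,*P[v,u].round(0)) for v in vv][:8])
E
```

```text
plate 376 208.8 [ 535.8 -142.3  132. ]
plate 449.5 214 [ 523.5 -353.6  132. ]
plate 377 160.8 [ 677.9 -146.2  132. ]
plate 452.3 166 [ 665.2 -366.4  132. ]
loaded [ 563.8 -177.7  119.4] [ 662.8 -184.7  118.9] [-4.  -0.3] 99.18581386989322 1.61956199767771
handle -4.3960795 486.02246 -171.04591 [ 448.48236859 -184.94264951  126.59661797] [ 527.6149698  -158.62559608  144.51166056]
405 [(161, np.float64(679.0), np.float64(-229.0), np.float64(131.0)), (162, np.float64(675.0), np.float64(-228.0), np.float64(132.0)), (163, np.float64(675.0), np.float64(-230.0), np.float64(121.0)), (209, np.float64(536.0), np.float64(-226.0), np.float64(131.0)), (210, np.float64(533.0), np.float64(-225.0), np.float64(135.0)), (211, np.float64(532.0), np.float64(-228.0), np.float64(119.0))]
412 [(162, np.float64(678.0), np.float64(-251.0), np.float64(123.0)), (163, np.float64(675.0), np.float64(-251.0), np.float64(122.0)), (164, np.float64(673.0), np.float64(-251.0), np.float64(119.0)), (211, np.float64(532.0), np.float64(-248.0), np.float64(122.0))]
430 [(163, np.float64(673.0), np.float64(-301.0), np.floa
[... 297 characters left out ...]
 np.float64(-300.0), np.float64(121.0))]
437 [(165, np.float64(671.0), np.float64(-325.0), np.float64(119.0)), (166, np.float64(667.0), np.float64(-325.0), np.float64(121.0)), (212, np.float64(530.0), np.float64(-319.0), np.float64(127.0)), (213, np.float64(527.0), np.float64(-320.0), np.float64(124.0))]
444 [(164, np.float64(670.0), np.float64(-341.0), np.float64(135.0)), (165, np.float64(667.0), np.float64(-341.0), np.float64(134.0)), (166, np.float64(667.0), np.float64(-344.0), np.float64(125.0)), (212, np.float64(529.0), np.float64(-338.0), np.float64(131.0)), (213, np.float64(526.0), np.float64(-338.0), np.float64(131.0)), (214, np.float64(524.0), np.float64(-340.0), np.float64(125.0))]
```

```bash

python3 - <<'E'
from plan import *
s=r.sense(); R=Rm(s["tcp_rot"])
gx=frame(-4.1,0)[:,0]; g=np.array([530,-245,127+115])-36*gx
Rt=frame(-4.1,14)@Ro.from_rotvec([0,0,YW]).as_matrix(); t=g-Rt@SP
print("shift first, current frame",(R.T@(t-s["eef_pos"])/25).round(3)); spit(-4.1,14,g)
E
```

```text
shift first, current frame [-14.577  -0.198  -8.327]
t 10.62 rot [-0.1754 -0.0601  0.4536] rows>= 12.6 shift [-0.809 16.752 -0.757] F [-0.4 -0.9 -2.1]
```

```bash

python3 -m inch '[[0,0,0,-0.2,0,-0.12,1],[0,0,0,-0.4,0,-0.23,1],[0,0,0,-0.6,-0.01,-0.34,1],[0,0,0,-0.8,-0.01,-0.46,1],[0,0,0,-0.85,-0.01,-0.49,1],[0,0,0,-0.85,-0.01,-0.49,1],[0,0,0,-0.85,-0.01,-0.49,1],[0,0,0,-0.85,-0.01,-0.49,1]]'
python3 -m inch '[[0,0,0,-0.85,-0.01,-0.49,1],[0,0,0,-0.85,-0.01,-0.49,1],[0,0,0,-0.85,-0.01,-0.49,1],[0,0,0,-0.85,-0.01,-0.49,1],[0,0,0,-0.85,-0.01,-0.49,1],[0,0,0,-0.85,-0.01,-0.49,1],[0,0,0,-0.85,-0.01,-0.49,1],[0,0,0,-0.85,-0.01,-0.49,1]]'
python3 -m inch '[[0,0,0,-0.85,-0.01,-0.49,1],[0,0,0,-0.7,-0.01,-0.4,1],[0,0,0,-0.5,-0.01,-0.25,1],[0,0,0,-0.25,-0.01,-0.1,1],[-0.007,-0.0023,0.0174,0,0,0,1],[-0.0135,-0.0046,0.0349,0,0,0,1],[-0.0135,-0.0046,0.0349,0,0,0,1],[-0.0135,-0.0046,0.0349,0,0,0,1]]'
python3 -m inch '[[-0.0135,-0.0046,0.0349,0,0,0,1],[-0.0135,-0.0046,0.0349,0,0,0,1],[-0.0135,-0.0046,0.0349,0,0,0,1],[-0.0135,-0.0046,0.0349,0,0,0,1],[-0.0135,-0.0046,0.0349,0,0,0,1],[-0.0135,-0.0046,0.0349,0,0,0,1],[-0.0135,-0.0046,0.0349,0,0,0,1],[-0.0135,-0.0046,0.0349,0,0,0,1]]'
python3 -m inch '[[-0.0135,-0.0046,0.0349,0,0,0,1],[-0.007,-0.0023,0.0174,0,0,0,1],[0,0,0,0,0,0,1],[0,0,0,0,0,0,1]]'
python3 - <<'E'
from plan import *
gx=frame(-4.1,0)[:,0]; g=np.array([530,-245,127+115])-36*gx; spit(-4.1,14,g)
f=grab_frame("wrist"); np.savez("pics/w6.npz",**f); cv2.imwrite("pics/w6.png",f["pixels"][:,:,::-1])
for n,p in (("fn",[530,-245,125]),("rn",[671.5,-255,125])): print(n,pix(f,np.array(p)).round())
E
```

```text
clock: 11.28
eef_pos: [532.8, 17.0, 240.0]
tcp_rot: [-3.133, -0.49, 1.437]
contact_force: [-0.2, -0.9, -2.1]
opening: 0.239
grasp_force: 107.5
clock: 11.95
eef_pos: [505.4, -177.2, 246.4]
tcp_rot: [-3.134, -0.49, 1.437]
contact_force: [1.0, 1.0, -2.2]
opening: 0.239
grasp_force: 107.4
clock: 12.62
eef_pos: [496.4, -239.7, 246.6]
tcp_rot: [-3.092, -0.428, 1.005]
contact_force: [-0.6, 0.2, -2.3]
opening: 0.239
grasp_force: 107.4
clock: 13.28
eef_pos: [496.0, -239.2, 246.8]
tcp_rot: [-3.117, -0.269, 0.079]
contact_force: [-0.9, -0.2, -2.7]
opening: 0.24
grasp_force: 107.3
clock: 13.62
eef_pos: [496.5, -239.0, 246.8]
tcp_rot: [-3.138, -0.245, -0.082]
contact_force: [0.3, 0.2, -3.0]
opening: 0.237
grasp_force: 107.5
t 13.62 rot [-0.0005 -0.0002  0.0009] rows>= 0.0 shift [-0.008  0.145 -0.032] F [ 0.3  0.2 -3. ]
fn [325. 199.]
rn [323.  37.]
```

View pics/w6.png

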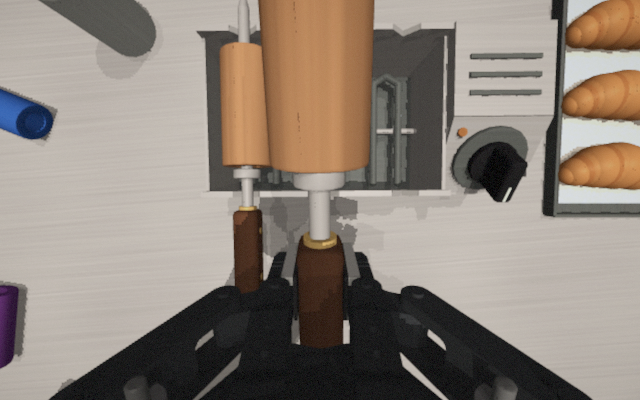

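Wrist view: the roller sits on the collar at (318,175). The loaded spit's journal is at (248,195) and its rear shaft at (243,25). The end notches are at (400,190) and (405,28), and the switch is at (495,165). I measure the grill closely from this frame.

```bash

python3 - <<'E'
from plan import *
f=dict(np.load("pics/w6.npz")); P=cloud(f); h=hsv(f)
def line(rows,u0,u1,zlo,zhi):
    A=[]
    for v in rows:
        q=P[v,u0:u1]; k=(q[:,2]>zlo)&(q[:,2]<zhi); 
        if k.sum()>2: A.append(q[k].mean(0))
    return np.array(A)
A=line(range(215,285,10),228,270,120,150); B=line(range(5,38,6),230,258,115,140); C=line(range(182,206,4),236,262,120,140)
print("handle",A.round(1).tolist()); print("shaft",B.round(1).tolist()); print("journal",C.round(1).tolist())
# plate tops: points z 125..140 grey right of spit
S=h[...,1]
for nm,(v0,v1) in (("front",(180,205)),("rear",(15,45))):
    for u in range(375,452,5):
        q=P[v0:v1,u]; k=(q[:,2]>115)&(q[:,2]<142); 
        if k.any(): i=np.argmax(np.where(k,q[:,2],0)); print(nm,u,q[k].mean(0).round(1),q[k][:,2].max().round(1),k.sum())
E
```

```text
handle [[522.3, -176.7, 137.6], [513.5, -176.5, 136.9], [504.8, -176.2, 137.2], [496.1, -175.3, 137.2], [487.4, -174.6, 137.4], [478.6, -174.2, 137.5], [469.8, -173.4, 137.9]]
shaft [[700.6, -189.2, 130.2], [695.8, -188.7, 130.1], [691.0, -188.2, 130.0], [686.1, -187.7, 130.0], [681.6, -187.0, 129.0], [678.0, -186.0, 126.5]]
journal [[550.8, -178.1, 129.7], [547.3, -177.8, 129.7], [543.7, -177.5, 130.2], [540.1, -177.7, 128.9], [536.7, -176.9, 130.3], [533.1, -176.9, 130.1]]
front 375 [ 531.7 -289.4  131.1] 131.9 6
front 380 [ 531.3 -293.8  131.1] 133.0 6
front 385 [ 531.  -298.1  131.4] 132.1 6
front 390 [ 530.6 -302.6  131.1] 132.2 6
front 395 [ 530.5 -307.8  127.7] 128.2 5
front 400 [ 529.9 -314.2  120.6] 121.1 5
front 405 [ 529.9 -318.8  120.4] 121.9 6
front 410 [ 529.8 -322.2  124.2] 125.7 6
front 415 [ 529.5 -325.9  126.6] 129.1 6
front 420 [ 529.3 -329.4  129.6] 132.0 6
front 425 [ 529.  -333.6  130. ] 131.7 6
front 430 [ 528.6 -337.9  130.1] 132.0 6
front 435 [ 528.3 -342.3  130.3] 131.3 6
front 440 [ 531.2 -350.1  122.4] 131.7 13
front 445 [ 531.9 -354.1  123.8] 131.7 15
front 450 [ 527.3 -355.   131.1] 132.0 6
rear 375 [ 671.7 -299.9  126.6] 131.7 15
rear 380 [ 671.5 -304.1  127.2] 132.4 16
rear 385 [ 671.4 -308.6  126.7] 132.0 16
rear 390 [ 671.2 -312.9  126.5] 131.8 16
rear 395 [ 670.6 -317.6  125.1] 130.2 14
rear 400 [ 670.7 -323.1  121. ] 123.8 10
rear 405 [ 670.6 -327.9  119.6] 121.9 9
rear 410 [ 669.7 -331.7  121.5] 125.4 12
rear 415 [ 669.3 -335.5  123.2] 128.4 14
rear 420 [ 669.  -339.1  125.6] 131.5 15
rear 425 [ 668.7 -343.1  126.3] 131.7 16
rear 430 [ 668.4 -347.5  126.2] 132.1 16
rear 435 [ 667.8 -351.9  125.9] 132.5 17
rear 440 [ 667.7 -356.1  126.2] 132.1 16
rear 445 [ 665.7 -361.1  124.4] 131.7 22
rear 450 [ 664.5 -364.6  126.1] 132.8 22
```

```bash
cat >> plan.py <<'E'
MID=np.array([534.7,-246.8,127.]); GX=frame(-4.0,0)[:,0]; GR=MID-36*GX
E
python3 - <<'E'
from plan import *
spit(-4.0,0.5,GR+[0,0,30]); 
E
```

```text
t 13.67 rot [-0.0012 -0.0752  0.0003] rows>= 1.9 shift [0.195 0.187 3.396] F [ 0.2  0.2 -2.1]
```

```bash

python3 -m inch '[[0,-0.015,0,0,0,0,1],[0,-0.0225,0,0,0,0,1],[-0.0012,-0.0225,0,0,0,0,1],[0,-0.015,0,0,0,0,1],[0,0,0,0.1,0.1,0.2,1],[0,0,0,0.095,0.087,0.4,1],[0,0,0,0,0,0.5,1],[0,0,0,0,0,0.5,1]]'
python3 -m inch '[[0,0,0,0,0,0.5,1],[0,0,0,0,0,0.5,1],[0,0,0,0,0,0.4,1],[0,0,0,0,0,0.25,1],[0,0,0,0,0,0.12,1],[0,0,0,0,0,0,1],[0,0,0,0,0,0,1]]'
python3 - <<'E'
from plan import *
spit(-4.0,0.5,GR)
f=grab_frame("wrist"); np.savez("pics/w7.npz",**f); cv2.imwrite("pics/w7.png",f["pixels"][:,:,::-1])
P=cloud(f); s=r.sense(); R=Rm(s["tcp_rot"]); t=s["eef_pos"]; h=hsv(f)
q=(P-t)@R; near=(q[...,2]<45)&(q[...,0]>25)&(np.abs(q[...,1])<30); rol=near&(h[...,0]<18)&(h[...,1]>100)
Q=q[rol]; Q=Q[Q[:,0]>40]; print("roller",len(Q),np.percentile(Q,[1,50,99],axis=0).round(1))
for v in (177,182,188,200,210): 
    a=q[v,300:340]; a=a[a[:,2]<15]; print(v,np.median(a,0).round(1) if len(a) else None)
E
```

```text
clock: 14.33
eef_pos: [501.2, -245.5, 205.8]
tcp_rot: [3.141, -0.011, -0.085]
contact_force: [0.3, -0.5, -3.0]
opening: 0.24
grasp_force: 107.6
clock: 14.92
eef_pos: [502.2, -245.5, 163.2]
tcp_rot: [3.141, -0.011, -0.085]
contact_force: [0.4, 0.2, -3.5]
opening: 0.243
grasp_force: 107.4
t 14.92 rot [ 0.0004 -0.0006 -0.0007] rows>= 0.0 shift [-0.033 -0.038  1.248] F [ 0.4  0.2 -3.5]
roller 18131 [[ 55.9 -23.2 -11.1]
 [ 88.2  -1.8  -7.9]
 [114.   18.9   5.7]]
177 [52.2 -0.5 -5.4]
182 [50.1 -0.5 -5.2]
188 [47.5 -0.7 -5.3]
200 [40.3 -0.6  1.5]
210 [35.7 -0.6  1.1]
```

View pics/w7.png

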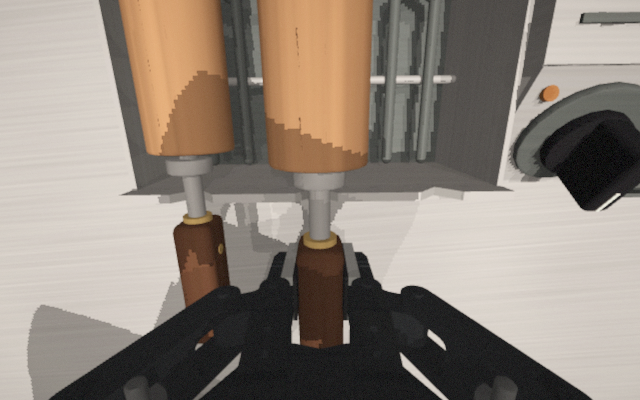

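The middle spit hangs level with its journal (320,205) over the front plate edge (row 190), in line with the notch. I lower it slowly.

```bash

python3 -m inch '[[0,0,0,-0.02,-0.02,0.2,1],[0,0,0,0,0,0.25,1],[0,0,0,0,0,0.25,1],[0,0,0,0,0,0.2,1],[0,0,0,0,0,0.1,1],[0,0,0,0,0,0.06,1],[0,0,0,0,0,0.05,1],[0,0,0,0,0,0,1]]'
python3 -m inch '[[0,0,0,0,0,0.03,1],[0,0,0,0,0,0.03,1],[0,0,0,0,0,0,1]]'
python3 - <<'E'
from plan import *
spit(-4.0,0,GR)
E
```

```text
clock: 15.63
eef_pos: [501.9, -244.9, 135.1]
tcp_rot: [3.141, -0.01, -0.085]
contact_force: [-0.3, -1.0, -2.9]
opening: 0.236
grasp_force: 107.5
clock: 15.88
eef_pos: [502.0, -245.0, 133.9]
tcp_rot: [3.14, -0.01, -0.085]
contact_force: [0.7, 0.9, -3.1]
opening: 0.234
grasp_force: 107.5
t 15.88 rot [ 0.0004 -0.0033 -0.0007] rows>= 0.1 shift [-0.009 -0.016  0.074] F [ 0.7  0.9 -3.1]
```

```bash

for i in 1 2 3; do python3 -m inch '[[0,0,0,0,0,0.025,1],[0,0,0,0,0,0,1]]' | grep -E "eef|contact"; done
```

```text
eef_pos: [501.9, -244.9, 133.2]
contact_force: [0.1, -0.0, -2.9]
eef_pos: [501.9, -244.9, 132.5]
contact_force: [0.2, -0.6, -2.0]
eef_pos: [502.1, -244.9, 132.1]
contact_force: [0.1, 1.4, 0.3]
```

```bash

python3 -m inch '[[0,0,0,0,0,0.02,1],[0,0,0,0,0,0,1]]' | grep -E "eef|contact"
python3 -m inch '[[0,0,0,0,0,0,0.74],[0,0,0,0,0,0,0.7],[0,0,0,0,0,0,0.65],[0,0,0,0,0,0,0.55],[0,0,0,0,0,0,0.5],[0,0,0,0,0,0,0.5]]' 40
python3 -m inch '[[0,0,0,0,0,-0.15,0.5],[0,0,0,0,0,-0.3,0.5],[0,0,0,0,0,-0.5,0.5],[0,0,0,0,0,-0.7,0.5],[0,0,0,0,0,-0.9,0.5],[0,0,0,0,0,-0.9,0.5],[0,0,0,0,0,-0.9,0.5],[0,0,0,0,0,-0.6,0.5]]' 
python3 - <<'E'
from plan import *
f=grab_frame("wrist"); np.savez("pics/w8.npz",**f); cv2.imwrite("pics/w8.png",f["pixels"][:,:,::-1])
s=r.sense();print(s["clock"],s["eef_pos"],s["tcp_rot"],s["qpos"])
E
```

```text
eef_pos: [502.1, -244.9, 131.8]
contact_force: [-0.3, 2.2, 3.3]
clock: 17.05
eef_pos: [502.0, -245.0, 131.4]
tcp_rot: [3.14, -0.01, -0.085]
contact_force: [-0.6, 0.4, 0.0]
opening: 0.498
grasp_force: 0.0
clock: 17.72
eef_pos: [501.3, -245.0, 258.2]
tcp_rot: [3.14, -0.013, -0.085]
contact_force: [-0.2, -0.3, -0.2]
opening: 0.497
grasp_force: 0.0
17.7667 [ 502.37895291 -245.54678283  260.60040233] [ 3.13828151 -0.0160948  -0.0850004 ] [-0.45890789  0.23578806  1.77892976  0.00312061  1.11068455  1.19555242]
```

View pics/w8.png

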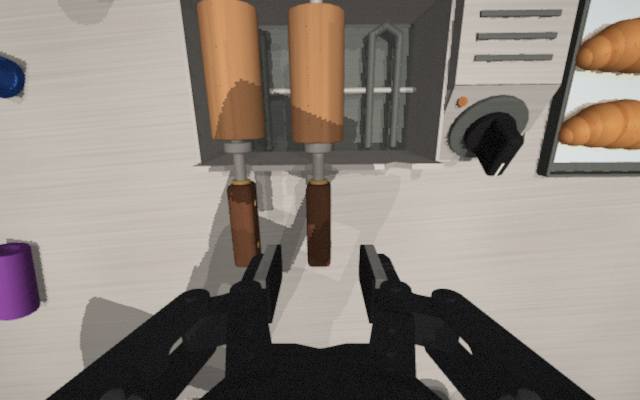

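The spit is seated in the middle notches, parallel to the loaded one, with the roller over the heater and against the collar (317,148). Now I measure the switch at (492,135).

```bash

python3 - <<'E'
from plan import *
c,s_=np.cos(np.radians(35)),np.sin(np.radians(35)); up=np.array([0,0,1.])
X=c*GX+s_*up; Z=-s_*GX+c*up; Y=np.cross(Z,X); B=np.c_[X,Y,Z]
for n,reg in (("w8",(430,535,85,185)),("w6",(445,535,115,210))):
    f=dict(np.load(f"pics/{n}.npz")); P=cloud(f); h=hsv(f); u0,u1,v0,v1=reg
    m=np.zeros(h.shape[:2],bool); m[v0:v1,u0:u1]=1; Q=P[m]; V=h[...,2][m]; q=Q@B
    k=np.isfinite(q[:,0]); Q,q,V=Q[k],q[k],V[k]
    print(n,"Z hist",np.histogram(q[:,2],bins=np.arange(np.percentile(q[:,2],5)-5,q[:,2].max()+3,3)))
    zt=np.percentile(q[:,2],99.3)
    t=q[(q[:,2]>zt-5)]; c2,(w,hh),ang=cv2.minAreaRect(t[:,:2].astype(np.float32)); 
    print("top",len(t),zt.round(1),t.min(0).round(1),t.max(0).round(1),"rect",np.round(c2,1),round(w,1),round(hh,1),round(ang,1),"V",np.median(V[q[:,2]>zt-5]))
    ctr=B@[c2[0],c2[1],np.median(t[:,2])-7]; print("grip?",ctr.round(1))
    fl=q[(q[:,2]<zt-24)&(q[:,2]>zt-34)&(V<95)]; print("flange",len(fl),np.percentile(fl,[2,98],axis=0).round(1))
E
```

```text
w8 Z hist (array([  82,  225,  249,  308,  349,  396,  384,  107,    1,   24,   27,
         29,   24,   34,   40,   45,   55,   62,   89,   84,   76,  372,
       2167,  530, 1545,  191,  514,  278,  154,  152,  141,  145,  140,
        177,  191,  147,  512,  119]), array([-310.42567832, -307.42567832, -304.42567832, -301.42567832,
       -298.42567832, -295.42567832, -292.42567832, -289.42567832,
       -286.42567832, -283.42567832, -280.42567832, -277.42567832,
       -274.42567832, -271.42567832, -268.42567832, -265.42567832,
       -262.42567832, -259.42567832, -256.42567832, -253.42567832,
       -250.42567832, -247.42567832, -244.42567832, -241.42567832,
       -238.42567832, -235.42567832, -232.42567832, -229.42567832,
       -226.42567832, -223.42567832, -220.42567832, -217.42567832,
       -214.42567832, -211.42567832, -208.42567832, -205.42567832,
       -202.42567832, -199.42567832, -196.42567832]))
top 725 -199.2 [ 521.2 -367.7 -204.2] [ 561.  -353.2 -198.1] rect [ 541.2 -360.5] 39.8 14.4 0.4 V 33.0
grip? [ 535.6 -398.8  140.7]
flange 921 [[ 519.5 -373.1 -233. ]
 [ 560.
[... 485 characters left out ...]
-284.55366185,
       -281.55366185, -278.55366185, -275.55366185, -272.55366185,
       -269.55366185, -266.55366185, -263.55366185, -260.55366185,
       -257.55366185, -254.55366185, -251.55366185, -248.55366185,
       -245.55366185, -242.55366185, -239.55366185, -236.55366185,
       -233.55366185, -230.55366185, -227.55366185, -224.55366185,
       -221.55366185, -218.55366185, -215.55366185, -212.55366185,
       -209.55366185, -206.55366185, -203.55366185, -200.55366185,
       -197.55366185]))
top 771 -199.0 [ 520.5 -368.2 -204. ] [ 561.  -353.1 -198. ] rect [ 540.7 -360.6] 15.0 40.5 88.8 V 33.0
grip? [ 535.3 -398.9  140.5]
flange 801 [[ 523.9 -369.2 -232.7]
 [ 560.5 -341.1 -223.6]]
```

```bash

python3 - <<'E'
from plan import *
Rt=frame(-4,35); g=np.array([535.4,-398.9,140.6])-1.5*Rt[:,2]; delta(Rt,g-70*Rt[:,2]); delta(Rt,g)
E
```

```text
t 17.77 rot [ 0.0025  0.1893 -0.0044] rows>= 4.9 shift [-1.323  6.027  1.953] F [ 1.  -0.5  2.1]
t 17.77 rot [ 0.0025  0.1893 -0.0044] rows>= 4.9 shift [-1.323  6.027  4.753] F [ 1.  -0.5  2.1]
```

```bash

python3 -m inch '[[0.0004,0.0315,-0.0007,0,0,0,0.5],[0.0004,0.0315,-0.0007,0,0,0,0.5],[0.0004,0.0315,-0.0007,0,0,0,0.5],[0.0004,0.0315,-0.0007,0,0,0,0.5],[0.0004,0.0315,-0.0007,0,0,0,0.5],[0.0004,0.0315,-0.0007,0,0,0,0.5],[0,0,0,0,0.5,0,0.5],[0,0,0,0,0.8,0,0.5]]'
python3 -m inch '[[0,0,0,-0.2,0.8,0,0.5],[0,0,0,-0.2,0.8,0.2,0.5],[0,0,0,-0.2,0.8,0.4,0.5],[0,0,0,-0.2,0.8,0.4,0.5],[0,0,0,-0.2,0.8,0.4,0.5],[0,0,0,-0.2,0.5,0.4,0.5],[0,0,0,-0.12,0.23,0.15,0.5],[0,0,0,0,0,0,0.5]]'
python3 -m inch '[[0,0,0,0,0,0,0.5]]'
python3 - <<'E'
from plan import *
Rt=frame(-4,35); g=np.array([535.4,-398.9,140.6])-1.5*Rt[:,2]; delta(Rt,g); print(r.sense()["qpos"])
f=grab_frame("wrist"); np.savez("pics/w9.npz",**f)
P=cloud(f); q=(P-g)@Rt; h=hsv(f)
k=(q[...,2]<-2)&(q[...,2]>-12)&(np.abs(q[...,0])<40)&(np.abs(q[...,1])<20)&(h[...,2]<70); t=q[k]; print(len(t),cv2.minAreaRect(t[:,:2].astype(np.float32)), np.median(t[:,2]))
E
```

```text
clock: 18.43
eef_pos: [497.6, -274.8, 254.5]
tcp_rot: [-3.134, -0.583, -0.072]
contact_force: [0.9, 0.4, -0.4]
opening: 0.497
grasp_force: 0.0
clock: 19.1
eef_pos: [489.7, -394.3, 194.3]
tcp_rot: [-3.134, -0.582, -0.073]
contact_force: [0.3, 0.1, -0.8]
opening: 0.502
grasp_force: 0.0
clock: 19.18
eef_pos: [490.1, -393.3, 195.4]
tcp_rot: [-3.135, -0.583, -0.072]
contact_force: [-0.1, -0.1, -0.1]
opening: 0.503
grasp_force: 0.0
t 19.18 rot [-0.0018  0.009  -0.0006] rows>= 0.2 shift [0.236 0.097 2.663] F [-0.1 -0.1 -0.1]
[-0.8869508   0.29750578  2.00540978  0.82773335  0.58246627  0.10609656]
938 ((-0.14409828186035156, 0.7351593971252441), (39.6169319152832, 13.554842948913574), 0.3774683475494385) -5.67375526193469
```

```bash

python3 -m inch '[[-0.0018,0.009,-0.0006,0.23,0.12,0,0.5],[0,0,0,0,0,0.7,0.5],[0,0,0,0,0,0.7,0.5],[0,0,0,0,0,0.6,0.5],[0,0,0,0,0,0.4,0.5],[0,0,0,0,0,0.2,0.5],[0,0,0,0,0,0,0.5],[0,0,0,0,0,0,0.5]]'
python3 - <<'E'
from plan import *
Rt=frame(-4,35); g=np.array([535.4,-398.9,140.6])-1.5*Rt[:,2]; delta(Rt,g)
E
```

```text
clock: 19.9
eef_pos: [532.2, -399.5, 145.9]
tcp_rot: [3.14, -0.612, -0.069]
contact_force: [-0.0, -0.2, 0.3]
opening: 0.5
grasp_force: 0.0
t 19.9 rot [ 0.0001 -0.0002  0.0003] rows>= 0.0 shift [-0.019 -0.031  0.065] F [-0.  -0.2  0.3]
```

```bash

python3 -m inch '[[0,0,0,0,0,0,1],[0,0,0,0,0,0,1],[0,0,0,0,0,0,1],[0,0,0,0,0,0,1],[0,0,0,0,0,0,1],[0,0,0,0,0,0,1]]' 50
python3 -m inch '[[0,0,0.015,0,0,0,1],[0,0,0.025,0,0,0,1],[0,0,0.025,0,0,0,1],[0,0,0.025,0,0,0,1],[0,0,0.025,0,0,0,1],[0,0,0,0,0,0,1]]'
python3 - <<'E'
from plan import *
s=r.sense(); print(s["wrist_torque"],s["qpos"]); delta(frame(-4,35),np.array([535.4,-398.9,140.6]))
E
```

```text
clock: 20.4
eef_pos: [532.0, -399.5, 146.4]
tcp_rot: [3.141, -0.612, -0.069]
contact_force: [-4.1, 3.2, 5.5]
opening: 0.158
grasp_force: 50.3
clock: 20.9
eef_pos: [531.9, -399.8, 146.3]
tcp_rot: [-2.896, -0.567, -0.507]
contact_force: [-3.5, 3.1, 6.2]
opening: 0.154
grasp_force: 50.2
[0.29106737 0.33937936 0.06637254] [-0.84078379  0.41735361  1.98456922  1.01776203  0.48909936  0.30422067]
t 20.9 rot [ 0.0002 -0.0004 -0.1164] rows>= 3.0 shift [-0.017 -0.045  0.146] F [-3.5  3.1  6.2]
```

```bash

python3 -m inch '[[0,0,0.025,0,0,0,1],[0,0,0.025,0,0,0,1],[0,0,0.025,0,0,0,1],[0,0,0.025,0,0,0,1],[0,0,0.025,0,0,0,1],[0,0,0.025,0,0,0,1],[0,0,0.025,0,0,0,1],[0,0,0.025,0,0,0,1]]'
python3 -m inch '[[0,0,0.02,0,0,0,1],[0,0,0.01,0,0,0,1],[0,0,0,0,0,0,1],[0,0,0,0,0,0,1]]'
python3 - <<'E'
from plan import *
s=r.sense(); print(s["wrist_torque"],s["qpos"]); w,d=delta(frame(-4,35),np.array([535.4,-398.9,140.6])); print(w*180, Rm(s["tcp_rot"]).T@s["wrist_torque"])
E
```

```text
clock: 21.57
eef_pos: [531.6, -400.1, 146.1]
tcp_rot: [-2.611, -0.32, -1.151]
contact_force: [-5.9, 0.8, 5.6]
opening: 0.153
grasp_force: 50.2
clock: 21.9
eef_pos: [531.5, -400.1, 146.1]
tcp_rot: [-2.588, -0.275, -1.229]
contact_force: [-5.1, 0.5, 4.4]
opening: 0.153
grasp_force: 53.7
[-0.57208772  0.70410738  0.81820805] [-0.84098626  0.41738878  1.98459127  1.01615127  0.48836513  1.02063206]
t 21.9 rot [ 0.0004 -0.0004 -0.344 ] rows>= 8.8 shift [-0.003 -0.058  0.147] F [-5.1  0.5  4.4]
[  0.07060221  -0.07147582 -61.92000697] [-0.60092213 -0.27753657 -1.02683106]
```

The switch is at its stop (62° tool turn, 1 N m reaction). I release, back off and check everything.

```bash

python3 -m inch '[[0,0,-0.008,0,0,0,1],[0,0,0,0,0,0,0.7],[0,0,0,0,0,0,0.5],[0,0,0,0,0,0,0.5],[0,0,0,0,0,0,0.5],[0,0,0,0,0,-0.3,0.5],[0,0,0,0,0,-0.6,0.5],[0,0,0,0,0,-0.9,0.5]]'
python3 -m inch '[[0,0,0,0,0,-0.9,0.5],[0,0,0,0,0,-0.9,0.5],[0,0,0,0,0,-0.9,0.5],[0,0,0,0,0,-0.9,0.5],[0,0,0,0,0,-0.5,0.5],[0,0,0,0,0,0,0.5],[0,0,0,0,0,0,0.5]]'
python3 - <<'E'
from plan import *
f=grab_frame("wrist"); t=grab_frame("top"); Rt=frame(-4,35); g=np.array([535.4,-398.9,140.6])
P=cloud(f); q=(P-g)@Rt; h=hsv(f)
k=(q[...,2]<-2)&(q[...,2]>-11)&(np.hypot(q[...,0],q[...,1])<26)&(h[...,2]<80); print(k.sum(),cv2.minAreaRect(q[k][:,:2].astype(np.float32)) if k.sum()>5 else None)
a=cv2.resize(t["pixels"][130:260,150:490],(800,306),interpolation=2); b=cv2.resize(f["pixels"],(460,288))
o=np.zeros((594,800,3),np.uint8); o[:306]=a; o[306:,:460]=b; cv2.imwrite("pics/end.png",o[:,:,::-1])
E
```

```text
clock: 22.57
eef_pos: [505.8, -397.2, 181.4]
tcp_rot: [-2.594, -0.283, -1.208]
contact_force: [-0.8, 0.2, 0.8]
opening: 0.499
grasp_force: 0.0
clock: 23.15
eef_pos: [447.6, -394.1, 266.7]
tcp_rot: [-2.593, -0.287, -1.21]
contact_force: [-0.1, 0.9, -1.6]
opening: 0.502
grasp_force: 0.0
484 ((-0.07078313827514648, 0.7746334075927734), (38.105796813964844, 12.970863342285156), 60.48727798461914)
```

View pics/end.png

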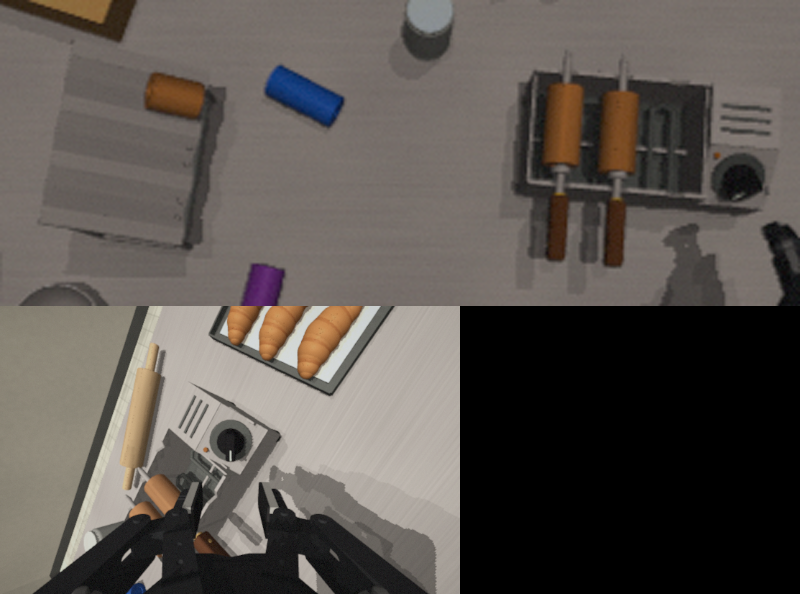

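The final view shows the spit with its roller seated in the middle pair (top strip (617,140)), the short roller still in its groove (175,95), and the switch bar at 60.5°. I'm handing it in.

```bash
python3 -c "
from rig import r
print(r.sign_off())"
```

```text
the job is handed in; nothing more can be done
None
```

The job is done and handed in at about 23 s: the spit, with the long roller on it, lies in the grill's middle notches, the switch measures about 60° (fully on), and the last view showed the other things where they were.

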